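Stand the fallen disinfectant bottle back up

ROBOT

A 6-joint arm with a two-finger parallel gripper is mounted at the origin on the work surface. World frame = base frame: x ahead of the robot, y to its left, z up, the work surface at z = 0. Lengths are in m, angles in rad, forces in N, time in s.
With the tool pointing down it reaches from about 0.275 to 0.775 m from the base axis. Payload 14.6 kg.
Tool frame: the origin (TCP) lies at the very end of the fingers, on their centre line; the grasp point (between the pads) lies 19 mm behind it; z points along the fingers, x is the direction in which the jaws open and shut, and the axes are right-handed (so a half turn about z gives the same grasp; the last joint's range is limited). The gripper opens to 85 mm and grips with 20 to 120 N. Pads are 22 mm wide; open, the fingers measure 114 mm over their backs; the gripper's body (76 mm by 85 mm) begins 54 mm behind the grasp point. The pads swing forward as they close: fully open they stand 13 mm farther back than shut.
Start: joints at [1.012, 0.263, -0.048, 1.259, 0, 1.415], TCP at [0.206, 0.483, 0.231] pointing down, gripper open.
Joint ranges: [-2.65, 2.65], [-0.89, 1.7], [-1.18, 1.37], [-2.13, 2.11], [-1.35, 1.29], [-3.14, 3.14]. Speed limits (rad/s): [1.89, 1.89, 2.57, 2.79, 3.14, 3.14].

INTERFACE

Orientations are given as a 3x3 rotation matrix whose columns are the frame's x, y, z axes.
In Python, from workcell import ctrl, viewer gives the robot as it stands.
- The arm moves only by the shell command python3 -m handwheel 'ROWS'. ROWS is text: rows parted by semicolons, each of 7 numbers parted by spaces: the shift along the tool's x, y, z in m, then the turn, a rotation vector about the tool's x, y, z in rad, then the finger opening in m, from 0 to 0.0854. In form: tx ty tz rx ry rz jaw; .... A call has 1 to 5 rows; each row is the pose to reach, as a shift and turn from the pose commanded when the call began, along the tool's axes at that moment; what a row does not reach only later rows make up. A row lasts 1/10 s, in which the tool goes at most 50 mm and 8.59 degrees, less where a joint would pass 70% of its speed; a pose out of reach is approached as far as the arm can. A call with a gripper value outside its range is refused whole. The fingers move at their own pace and stop on an object; the grip force is fixed at half the most. Time passes only in rows, so rows that repeat a pose let the fingers close. It gives the time, the measured TCP pose, the force and the opening at its end, in the units of the state.
- ctrl.observe(): the state, without advancing time (a new reading comes with each control period).
- viewer.capture(name): name is "side" or "top"; returns a dict with "image" (400x640x3 uint8, red, green, blue), "K" (3x3 intrinsics, pixels), "eye" and "orientation" of the camera in the world. Camera axes: x right, y down, z forward; pixel columns grow to the right and rows downward; lengths in m; the calibration is good to about 2 mm. A picture is of the moment at which its call begins. There is no depth.
- ctrl.job_done(): hands the job in, once; it reports no verdict.
The state is a dict: "t": time; "joint_positions": joint angles; "qvel": joint speeds; "joint_efforts": joint torques, N m; "tcp_pos": TCP position; "tcp_rot": TCP orientation; "wrist_force": force on the tool from outside, world axes, zero at the start; "torque": the same for the moment, N m; "width": finger opening in m.
Only numpy, scipy, OpenCV 4.12 (cv2) and the standard library are available. Lean on these libraries where they do the work, as an engineer would, in place of code of your own. Each camera call takes 0.05 s, during which the arm holds its last target. There are 200 camera calls.

TASK

The disinfectant bottle with the orange cap has toppled over on the dressing-room counter. Pick it up and stand it upright, cap up, wholly on the round blue mat, without dropping it. Leave everything else on the counter as it is, above all the green-capped bottle standing on the grey mat.

Things in the scene. Friction and masses are not known exactly. Their poses are not given: they have to be found in the camera images.
- bottle_center (a point): Centre of the fallen white bottle (yellow band, orange cap), on its axis, 85 mm from either end. 170 mm long, 0.2-0.45 kg. x axis runs along it to the cap: up when standing; z points up as it lies. Square body 50 x 50 x 115 mm from the base. Lies flat on a face (does not roll), axis 25 mm above the counter, cap towards the robot within 45 degrees. Standing on a mat: centre 89 mm up.
- bottle_cap (a point): Centre of the fallen bottle's square orange cap, on the bottle's axis, 63.5 mm from the bottle's centre. The cap is 36 x 36 mm, faces parallel to the body's, and 43 mm long, up to the end of the bottle. Same axes as the bottle's centre. Fixed rigidly to the bottle.
- mat_blue_top (a point): Centre of the top face of the fixed round blue mat, 150 mm across, 4 mm thick (top face 4 mm above the counter), empty at the start.
- mat_grey_top (a point): Centre of the top face of the fixed round grey mat, same size, 150 mm across and 4 mm thick; the green-capped bottle stands on it. The two mats may swap places.
- neighbour_center (a point): Centre (85 mm above its base) of the loose green-capped bottle that stands upright on the grey mat, z axis up; same shape and size as the fallen one, 170 mm tall, 50 mm square. To be left alone.
- goggles: Loose blue protective goggles with clear lens standing on their lower rim, 160 mm wide, 80 mm high, 70 mm deep; origin under their centre. Beyond the working area, to be left alone.
- mask_a: Loose white respirator shell, a dome 114 mm across and 53 mm high, open side down; origin under its centre. To be left alone.
- mask_b: A second such respirator shell, 114 mm across and 53 mm high; origin under its centre. To be left alone.
- filter_a: Loose grey and white round filter cartridge, 88 mm across, 46 mm high; origin under its centre. To be left alone.
- filter_b: A second such filter cartridge, 88 mm across, 46 mm high; origin under its centre. To be left alone.

How it is judged:
At the end, for the whole second after the job is handed in: The orange-capped bottle stands cap up, within 0.1 rad of upright, on its base and at rest, with its centre within 40 mm of the blue mat's centre (so wholly on the mat), and the green-capped bottle still stands upright (angle between bottle_center's own x axis and vertical below 0.1 rad and horizontal distance between bottle_center and mat_blue_top below 0.04 m and height (world z) of bottle_center between 0.082 and 0.096 m and linear speed of bottle below 0.02 m/s and angular speed of bottle below 0.2 rad/s and angle between neighbour_center's own z axis and vertical below 0.1 rad); the robot touches nothing.
It fails at once if the orange-capped bottle is dropped or thrown: faster than 0.6 m/s with no finger on it (linear speed of bottle above 0.6 m/s and contact force between the fingers and bottle below 0.05 N).
It fails at once if the green-capped bottle is shifted by more than 30 mm or tipped by more than 0.3 rad (distance of neighbour_center from where it was at the start of the episode above 0.03 m or angle between neighbour_center's own z axis and vertical above 0.3 rad).
It fails at once if goggles, a respirator shell or a filter cartridge is shifted by more than 30 mm (distance of any of goggles, mask_a, mask_b, filter_a, filter_b from where it was at the start of the episode above 0.03 m).
It also fails if it takes over 51 s, if anything falls off the work surface, if the arm or the gripper's body presses on something with over 40 N, if the wrist force passes 120 N, or if a joint passes its speed limit or range.

## Working session

There is one attempt and no reset: what is moved stays moved. The work goes in short steps, Python scripts to look and compute and a shell command to move; the robot and the scene stay as the last step left them, time stands still between calls to the robot, and variables do not carry over. Pictures are saved under pics/ and viewed, about 8 in all and at most 12, crops included, and the job is handed in when it is done.

```bash
ls; mkdir -p pics; python3 - <<'E'
from workcell import ctrl, viewer
import cv2,numpy as np
for n in("side","top"):
    c=viewer.capture(n); cv2.imwrite(f"pics/{n}0.png",c["image"][:,:,::-1]); np.savez(f"pics/{n}0.npz",**c)
    print(n,c["K"].tolist(),c["eye"],c["orientation"].tolist())
print(ctrl.observe())
E
```

```text
pics
side [[483.0756099254262, 0.0, 315.19328191993037], [0.0, 483.0756099254262, 196.13472915066058], [0.0, 0.0, 1.0]] [-0.09424246 -0.91175136  1.04919061] [[0.8245438903653542, -0.3473688542097975, 0.4466119702674112], [-0.5656245951497164, -0.5256104346968182, 0.6354545525051662], [0.014006792026937226, -0.7765748837445068, -0.6298692401715772]]
top [[461.03082598050867, 0.0, 314.9820801611492], [0.0, 461.03082598050867, 197.59997532580434], [0.0, 0.0, 1.0]] [0.39710459 0.03338151 1.3235856 ] [[-0.017481222966870182, -0.9910260186803749, 0.13252108187797065], [-0.999258235973005, 0.021865379256269735, 0.03169989006443707], [-0.0343130395578776, -0.13186862966037347, -0.9906731447999358]]
{'t': 0.1, 'joint_positions': array([ 1.01164471e+00,  2.63480960e-01, -4.88455060e-02,  1.25945755e+00,
        5.53134867e-05,  1.41547154e+00]), 'qvel': array([1.13611913e-03, 2.42420122e-04, 3.61376858e-03, 5.09821659e-04,
       5.92728569e-05, 6.91459075e-04]), 'joint_efforts': array([ 3.66039807e-03, -6.38578820e+01,  3.85063934e+01,  1.00212602e-02,
       -1.15311359e-04,  1.11102756e-05]), 'tcp_pos': array([0.20615851, 0.48255101, 0.23088043]), 'tcp_rot': array([[ 3.92939977e-01,  9.19563945e-01, -5.70827962e-04],
       [ 9.19563613e-01, -3.92940337e-01, -8.07930223e-04],
       [-9.67244835e-04, -2.07444541e-04, -9.99999511e-01]]), 'wrist_force': array([ 0.57224318,  0.09107903, -0.01418826]), 'torque': array([-0.03515308,  0.00975597,  0.00849323]), 'width': 0.08554813207978319}
```

View pics/top0.png

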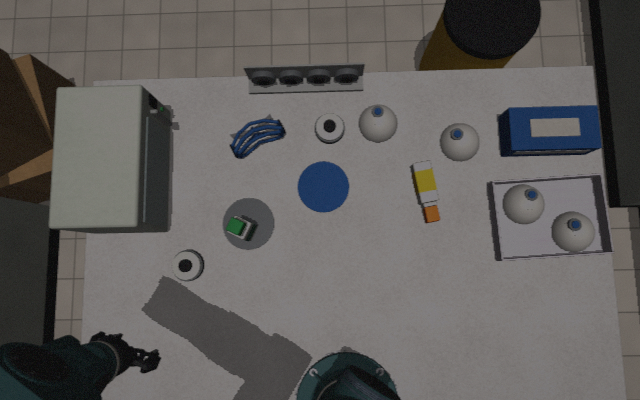

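View pics/side0.png

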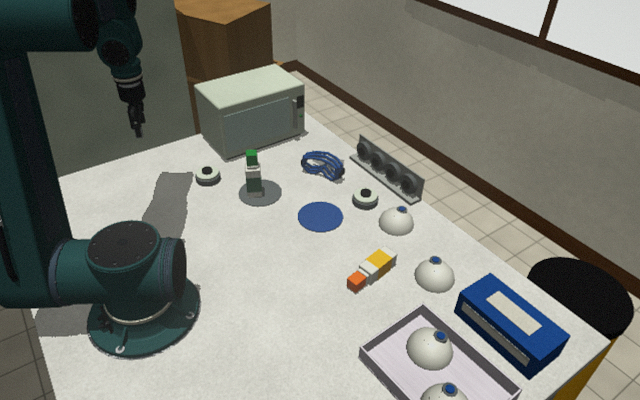

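The top view shows the fallen bottle, with its cap at about (432,214) and yellow band at (426,180). The blue mat is at (324,187), and the green-capped bottle stands on the grey mat at (248,223). The side view agrees: cap at (357,281), blue mat at (320,216).

```bash
cat > h.py <<'E'
import numpy as np,cv2
from workcell import ctrl,viewer
HSV=dict(orange=((5,150,90),(15,255,255)),yellow=((20,120,80),(32,255,255)),blue=((100,120,50),(125,255,255)),green=((50,100,40),(80,255,255)))
def mask(img,col,near=None):
    h=cv2.cvtColor(img,cv2.COLOR_RGB2HSV); m=cv2.inRange(h,*HSV[col])
    n,l,s,c=cv2.connectedComponentsWithStats(m)
    ids=[i for i in range(1,n) if s[i,4]>15]
    if near is not None: i=min(ids,key=lambda i:np.hypot(*(c[i]-near)))
    else: i=max(ids,key=lambda i:s[i,4])
    return (l==i).astype(np.uint8),c[i],s[i]
def ray(c,px):
    d=c["orientation"]@np.linalg.solve(c["K"],[px[0],px[1],1.]); return c["eye"],d/np.linalg.norm(d)
def plane(c,px,z):
    e,d=ray(c,px); return e+d*(z-e[2])/d[2]
def tri(c1,p1,c2,p2):
    (a,u),(b,v)=ray(c1,p1),ray(c2,p2); t=np.linalg.lstsq(np.c_[u,-v],b-a,rcond=None)[0]
    p,q=a+u*t[0],b+v*t[1]; return (p+q)/2,np.linalg.norm(p-q)
E
cat > m.py <<'E'
from h import *
np.set_printoptions(precision=4,suppress=True)
C={n:dict(np.load(f"pics/{n}0.npz")) for n in("side","top")}
S=dict(top=dict(orange=(432,214),yellow=(426,180),blue=(324,187),green=(236,226)),side=dict(orange=(357,281),yellow=(380,262),blue=(320,216),green=(252,155)))
Z=dict(orange=.043,yellow=.05,blue=.004,green=.174)
for col in Z:
    P={}
    for n in C:
        m,c,s=mask(C[n]["image"],col,np.array(S[n][col])); P[n]=c
        r=cv2.minAreaRect(cv2.findNonZero(m)); print(col,n,c,s[4],r,plane(C[n],c,Z[col]),plane(C[n],c,Z[col]-.018))
    print("  tri",tri(C["side"],P["side"],C["top"],P["top"]))
E
python3 m.py
```

```text
orange side [355.5635 279.5787] 197 ((354.6538391113281, 280.2691955566406), (14.699555397033691, 18.582456588745117), 33.6900634765625) [ 0.5066 -0.2557  0.043 ] [ 0.5173 -0.2439  0.025 ]
orange top [431.623  213.4973] 183 ((431.6730651855469, 213.36538696289062), (15.100942611694336, 12.159199714660645), 78.69007110595703) [ 0.5169 -0.2477  0.043 ] [ 0.5186 -0.2517  0.025 ]
  tri (array([ 0.5159, -0.249 ,  0.0313]), np.float64(0.00486814718950921))
yellow side [379.6013 259.0133] 301 ((380.2691955566406, 259.34613037109375), (25.238859176635742, 15.808956146240234), 33.690067291259766) [ 0.6065 -0.238   0.05  ] [ 0.6192 -0.2259  0.032 ]
yellow top [425.0916 180.2199] 382 ((425.1235046386719, 180.3058624267578), (21.259185791015625, 18.113697052001953), 77.47119140625) [ 0.6094 -0.2329  0.05  ] [ 0.6124 -0.2366  0.032 ]
  tri (array([ 0.6105, -0.2341,  0.0443]), np.float64(0.00015367745864077712))
blue side [319.7867 216.3871] 1036 ((320.0, 216.5), (44.0, 29.0), 0.0) [0.6    0.0478 0.004 ] [ 0.6119  0.0643 -0.014 ]
blue top [322.8702 186.5133] 1987 ((323.0, 186.5), (49.0, 50.0), 90.0) [0.6055 0.0522 0.004 ] [ 0.6084  0.0524 -0.014 ]
  tri (array([ 0.6053,  0.0529, -0.0021]), np.float64(0.0026878056482780607))
green side [250.6712 152.863 ] 73 ((251.1158447265625, 153.5426788330078), (8.171934127807617, 10.490996360778809), 83.6598129272461) [0.478  0.2684 0.174 ] [0.4898 0.2927 0.156 ]
green top [234.6923 225.7282] 195 ((234.7000274658203, 225.6000213623047), (13.416407585144043, 13.86362075805664), 26.56505012512207) [0.4841 0.2732 0.174 ] [0.4854 0.2769 0.156 ]
  tri (array([0.483 , 0.275 , 0.1685]), np.float64(0.0032491329029364))
```

```bash
cat >> h.py <<'E'
from scipy.spatial.transform import Rotation as Rn
def R(heading,pitch):  # degrees; pitch below horizontal; jaw axis horizontal
    h,p=np.radians([heading,pitch]); z=np.array([np.cos(p)*np.cos(h),np.cos(p)*np.sin(h),-np.sin(p)]); x=np.array([-np.sin(h),np.cos(h),0]); return np.c_[x,np.cross(z,x),z]
def rel(grasp,heading,pitch,frm=None):
    "tool-frame shift and rotvec from the present (or given) pose to put the grasp point at grasp"
    s=ctrl.observe(); p0,R0=frm if frm else (s["tcp_pos"],s["tcp_rot"])
    Rt=R(heading,pitch); pt=np.array(grasp)+.019*Rt[:,2]
    print("target",pt.round(3),"shift",(R0.T@(pt-p0)).round(4),"rotvec",Rn.from_matrix(R0.T@Rt).as_rotvec().round(4)); return pt,Rt
E
python3 - <<'E'
from h import *
cap=np.array([.515,-.249,.026]); 
a=rel([.40,-.15,.25],10,90)
b=rel(cap-.12*R(10,30)[:,2]+[0,0,.06],10,30,a)
c=rel(cap-.12*R(10,30)[:,2]+[0,0,.06],10,30)
E
```

```text
target [ 0.4   -0.15   0.231] shift [-5.055e-01  4.268e-01  3.000e-04] rotvec [-5.000e-04  9.000e-04 -5.784e-01]
target [ 0.429 -0.264  0.136] shift [-0.1175  0.0086  0.0945] rotvec [-1.0472 -0.      0.    ]
target [ 0.429 -0.264  0.136] shift [-0.5991  0.4982  0.0949] rotvec [-1.0172  0.3033 -0.5235]
```

```bash
python3 -m handwheel '-0.045 0.037 0 0 0 0 0.085; -0.09 0.075 0 0 0 0 0.085; -0.135 0.112 0 0 0 0 0.085; -0.18 0.15 0 0 0 0 0.085; -0.18 0.15 0 0 0 0 0.085' && python3 -m handwheel '-0.045 0.037 0 0 0 0 0.085; -0.09 0.075 0 0 0 0 0.085; -0.135 0.112 0 0 0 0 0.085; -0.18 0.15 0 0 0 0 0.085; -0.18 0.15 0 0 0 0 0.085' && python3 -m handwheel '-0.036 0.03 0 0 0 -0.145 0.085; -0.072 0.06 0 0 0 -0.29 0.085; -0.11 0.09 0 0 0 -0.435 0.085; -0.145 0.127 0 0 0 -0.58 0.085; -0.145 0.127 0 0 0 -0.58 0.085'; python3 - <<'E'
from h import *
print(ctrl.observe())
cap=np.array([.515,-.249,.026]); 
c=rel(cap-.12*R(10,30)[:,2]+[0,0,.06],10,30)
E
```

```text
t: 0.6
tcp_pos: [0.2733, 0.2559, 0.2312]
tcp_rot: [[0.393, 0.919, -0.0], [0.919, -0.393, -0.0], [-0.0, 0.0, -1.0]]
wrist_force: [0.7, 0.5, 0.7]
width: 0.085
t: 1.1
tcp_pos: [0.3391, 0.0384, 0.2313]
tcp_rot: [[0.393, 0.92, 0.0], [0.92, -0.393, 0.0], [0.0, 0.0, -1.0]]
wrist_force: [1.8, 0.9, -0.4]
width: 0.0849
t: 1.6
tcp_pos: [0.3995, -0.146, 0.231]
tcp_rot: [[-0.179, 0.984, -0.0], [0.984, 0.179, -0.0], [-0.0, -0.0, -1.0]]
wrist_force: [1.0, 0.8, 0.2]
width: 0.0848
{'t': 1.6, 'joint_positions': array([-5.42264537e-01,  9.24477436e-02, -2.67667612e-01,  1.21058947e+00,
       -2.56410736e-04, -7.21826998e-01]), 'qvel': array([-0.375744  ,  0.26473914,  0.29020002,  0.04501469,  0.00384777,
       -1.04818715]), 'joint_efforts': array([  1.97899058, -49.59919095,  36.58234835,  -0.28475652,
        -0.18326051,   0.67042921]), 'tcp_pos': array([ 0.39953612, -0.14601102,  0.23098907]), 'tcp_rot': array([[-1.78599082e-01,  9.83921930e-01, -5.39494650e-05],
       [ 9.83921899e-01,  1.78599061e-01, -2.66850430e-04],
       [-2.52924667e-04, -1.00741302e-04, -9.99999963e-01]]), 'wrist_force': array([1.03860404, 0.78979447, 0.15999622]), 'torque': array([ 0.04117202, -0.03845814,  0.04720723]), 'width': 0.084842917976868}
target [ 0.429 -0.264  0.136] shift [-0.1215  0.0078  0.0945] rotvec [-1.0473 -0.0024  0.0047]
```

```bash
python3 -m handwheel '-0.03 0.002 0.01 -0.14 0 0 0.085; -0.06 0.004 0.02 -0.28 0 0 0.085; -0.09 0.006 0.03 -0.42 0 0 0.085; -0.12 0.008 0.04 -0.56 0 0 0.085; -0.12 0.008 0.04 -0.7 0 0 0.085' ; python3 - <<'E'
from h import *
s=ctrl.observe();print(s["joint_positions"].round(3))
cap=np.array([.515,-.249,.026]); 
c=rel(cap-.12*R(10,30)[:,2]+[0,0,.06],10,30)
E
```

```text
t: 2.1
tcp_pos: [0.4279, -0.2628, 0.1912]
tcp_rot: [[-0.173, 0.749, 0.639], [0.985, 0.133, 0.111], [-0.002, 0.649, -0.761]]
wrist_force: [0.6, -0.2, 0.1]
width: 0.0847
[-1.089  0.039 -0.654  0.623  0.666 -1.176]
target [ 0.429 -0.264  0.136] shift [-0.0014 -0.0349  0.0421] rotvec [-0.3415  0.0018  0.0016]
```

```bash
python3 -m handwheel '0 -0.012 0.014 -0.11 0 0 0.085; -0.001 -0.024 0.028 -0.22 0 0 0.085; -0.001 -0.035 0.042 -0.34 0 0 0.085; -0.001 -0.035 0.042 -0.34 0 0 0.085' ; python3 - <<'E'
from h import *
s=ctrl.observe();print(s["joint_positions"].round(3))
for n in("side","top"):
    c=viewer.capture(n); cv2.imwrite(f"pics/{n}1.png",cv2.resize(c["image"][140:340,250:550] if n=="side" else c["image"][100:300,330:630],None,fx=2.5,fy=2.5)[:,:,::-1])
cap=np.array([.515,-.249,.026]); 
c=rel(cap,10,30)
E
```

```text
t: 2.5
tcp_pos: [0.4268, -0.2595, 0.1335]
tcp_rot: [[-0.173, 0.499, 0.849], [0.985, 0.081, 0.153], [0.007, 0.863, -0.506]]
wrist_force: [-0.7, 0.2, -0.5]
width: 0.0848
[-1.255  0.199 -0.947  0.194  1.024 -1.294]
target [ 0.531 -0.246  0.016] shift [-0.0039 -0.05    0.1506] rotvec [-0.0107 -0.0021 -0.0021]
```

View pics/top1.png

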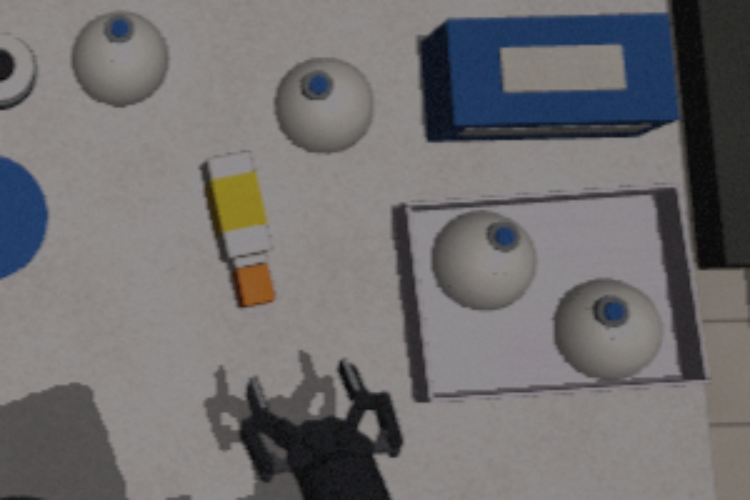

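View pics/side1.png

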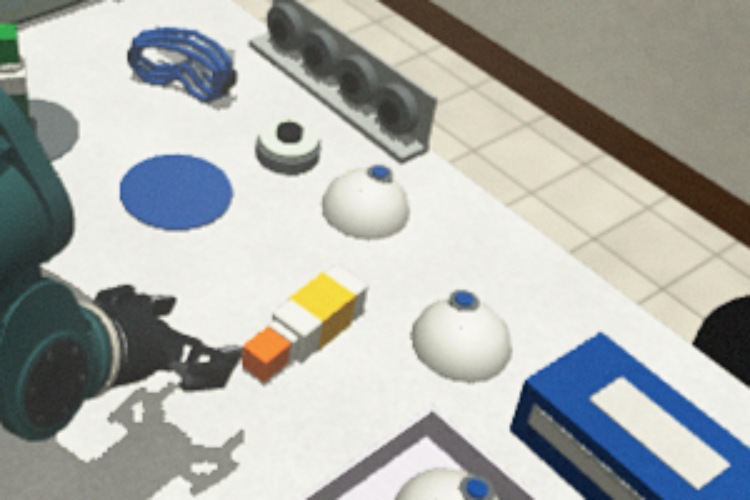

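The top crop shows the open fingers at (255,388) and (348,370), and the cap at (255,284). After allowing for parallax they line up with the bottle axis. Next I lower onto the approach line and go forward.

```bash
python3 -m handwheel '-0.004 -0.025 0.01 -0.01 0 0 0.085; -0.004 -0.05 0.03 -0.01 0 0 0.085; -0.004 -0.05 0.06 -0.01 0 0 0.085; -0.004 -0.05 0.09 -0.01 0 0 0.085; -0.004 -0.05 0.09 -0.01 0 0 0.085' ; python3 - <<'E'
from h import *
s=ctrl.observe();print(s["joint_positions"].round(3))
c=viewer.capture("side"); cv2.imwrite("pics/side2.png",cv2.resize(c["image"][200:340,250:450],None,fx=4,fy=4)[:,:,::-1])
cap=np.array([.515,-.249,.026]); 
c=rel(cap,10,30)
E
```

```text
t: 3.1
tcp_pos: [0.4834, -0.2557, 0.0479]
tcp_rot: [[-0.178, 0.49, 0.853], [0.984, 0.092, 0.153], [-0.003, 0.867, -0.499]]
wrist_force: [-0.1, 1.1, -1.4]
width: 0.0849
[-1.109  0.449 -1.093 -0.425  0.982 -1.044]
target [ 0.531 -0.246  0.016] shift [ 0.0001 -0.0025  0.059 ] rotvec [ 0.0009 -0.0035  0.0035]
```

View pics/side2.png

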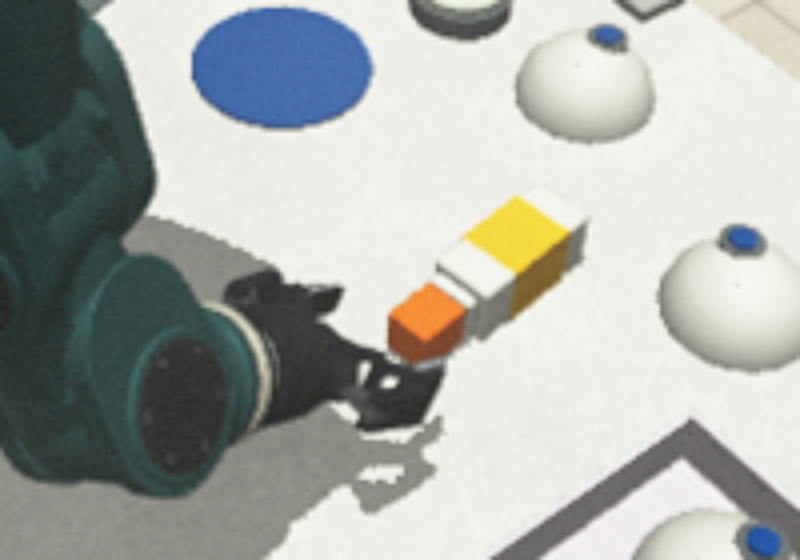

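The side crop shows the right finger at (405,385), just short of the cap at (430,320), and level with it. I continue in small steps and watch joint 3.

```bash
python3 -m handwheel '0 -0.001 0.015 0 0 0 0.085; 0 -0.002 0.03 0 0 0 0.085; 0 -0.002 0.03 0 0 0 0.085' ; python3 - <<'E'
from h import *
s=ctrl.observe();print(s["joint_positions"].round(3))
cap=np.array([.515,-.249,.026]); 
c=rel(cap,10,30)
E
```

```text
t: 3.45
tcp_pos: [0.5061, -0.2515, 0.0316]
tcp_rot: [[-0.176, 0.491, 0.853], [0.984, 0.089, 0.152], [-0.001, 0.867, -0.499]]
wrist_force: [-0.7, 0.1, -0.5]
width: 0.0848
[-1.051  0.513 -1.112 -0.584  0.955 -0.95 ]
target [ 0.531 -0.246  0.016] shift [ 0.0008 -0.0003  0.0298] rotvec [ 0.0017 -0.0018  0.0024]
```

```bash
python3 -m handwheel '0 0 0.015 0 0 0 0.085; 0.001 0 0.028 0 0 0 0.085; 0.001 0 0.028 0 0 0 0.085; 0.001 0 0.028 0 0 0 0.085' ; python3 - <<'E'
from h import *
s=ctrl.observe();print(s["joint_positions"].round(3))
for n in("side","top"):
    c=viewer.capture(n); cv2.imwrite(f"pics/{n}3.png",cv2.resize(c["image"][220:320,300:420] if n=="side" else c["image"][150:250,380:480],None,fx=5,fy=5)[:,:,::-1])
    print(mask(c["image"],"orange")[1:],mask(c["image"],"yellow")[1])
a=cv2.imread("pics/side3.png");b=cv2.imread("pics/top3.png");cv2.imwrite("pics/both3.png",cv2.resize(np.hstack([a,b]),None,fx=.72,fy=.72))
rel([.515,-.249,.026],10,30)
E
```

```text
t: 3.85
tcp_pos: [0.5286, -0.2461, 0.0179]
tcp_rot: [[-0.176, 0.49, 0.854], [0.984, 0.088, 0.152], [-0.0, 0.867, -0.498]]
wrist_force: [1.4, 0.3, 0.1]
width: 0.0851
[-0.995  0.572 -1.121 -0.717  0.925 -0.868]
(array([356.8241206 , 279.06030151]), array([347, 271,  19,  17, 199], dtype=int32)) [580.53157895 378.525     ]
(array([431.54545455, 213.5828877 ]), array([424, 206,  16,  16, 187], dtype=int32)) [424.85969388 180.27295918]
target [ 0.531 -0.246  0.016] shift [-0.0002  0.      0.0031] rotvec [ 0.0027 -0.0007  0.0012]
```

View pics/both3.png

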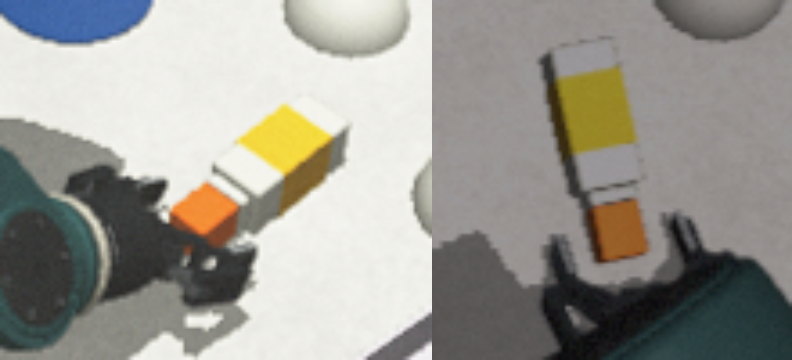

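The crops show the open fingers at (560,250) and (685,230) on either side of the cap at (620,230), centred and square to it. I close now.

```bash
python3 -m handwheel '0 0 0.002 0 0 0 0.03; 0 0 0.002 0 0 0 0.02; 0 0 0.002 0 0 0 0.01; 0 0 0.002 0 0 0 0.01; 0 0 0.002 0 0 0 0.01'; python3 -m handwheel '0 0 0 0 0 0 0.01; 0 0 0 0 0 0 0.01; 0 0 0 0 0 0 0.01'; python3 - <<'E'
from h import *
s=ctrl.observe();print(s["joint_positions"].round(3))
for n in("side","top"):
    c=viewer.capture(n); print(mask(c["image"],"orange")[1:])
E
```

```text
t: 4.45
tcp_pos: [0.5306, -0.2456, 0.0164]
tcp_rot: [[-0.175, 0.49, 0.854], [0.985, 0.087, 0.152], [0.0, 0.868, -0.497]]
wrist_force: [-3.7, -0.2, 4.0]
width: 0.0356
t: 4.75
tcp_pos: [0.5306, -0.2456, 0.0164]
tcp_rot: [[-0.175, 0.49, 0.854], [0.985, 0.087, 0.152], [-0.0, 0.868, -0.497]]
wrist_force: [-4.6, -1.0, 5.5]
width: 0.0356
[-0.99   0.578 -1.122 -0.731  0.923 -0.86 ]
(array([356.36      , 277.51333333]), array([347, 271,  19,  13, 150], dtype=int32))
(array([432.09326425, 213.45595855]), array([425, 205,  16,  17, 193], dtype=int32))
```

```bash
python3 -m handwheel '0 0.009 -0.005 0 0 0 0.01; 0 0.026 -0.015 0 0 0 0.01; 0 0.048 -0.027 0 0 0 0.01; 0 0.069 -0.04 0 0 0 0.01; 0 0.087 -0.05 0 0 0 0.01'; python3 -m handwheel '0 0.01 -0.005 0.05 0 0 0.01; 0 0.03 -0.015 0.1 0 0 0.01; 0 0.05 -0.027 0.2 0 0 0.01; 0 0.065 -0.035 0.3 0 0 0.01; 0 0.065 -0.035 0.3 0 0 0.01';python3 - <<'E'
from h import *
s=ctrl.observe();print(s["joint_positions"].round(3))
P={};C={}
for n in("side","top"):
    C[n]=c=viewer.capture(n); cv2.imwrite(f"pics/{n}4.png",cv2.resize(c["image"][140:300,250:450],None,fx=4,fy=4)[:,:,::-1])
E
```

```text
t: 5.35
tcp_pos: [0.5302, -0.2453, 0.1175]
tcp_rot: [[-0.175, 0.491, 0.854], [0.985, 0.087, 0.152], [0.0, 0.867, -0.498]]
wrist_force: [-1.0, 0.1, -3.5]
width: 0.0351
t: 5.85
tcp_pos: [0.5337, -0.2457, 0.1939]
tcp_rot: [[-0.177, 0.72, 0.671], [0.984, 0.132, 0.117], [-0.004, 0.681, -0.732]]
wrist_force: [0.9, -0.6, -3.3]
width: 0.0353
[-0.869  0.113 -0.616  0.404  0.629 -0.904]
```

View pics/side4.png

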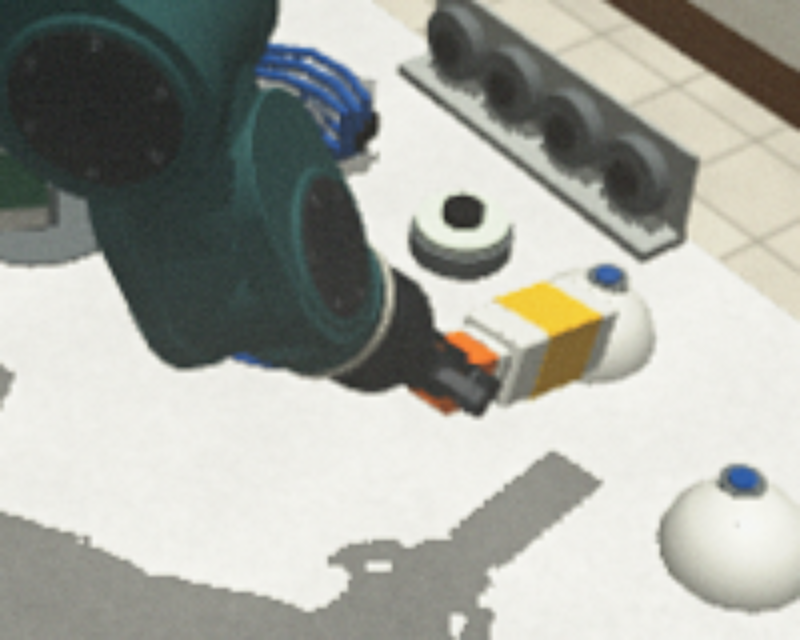

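The bottle (band at (555,320)) turns with the tool, and nothing has slipped. The wrist force reads about 3.3 N of weight. Next I work out the carry to the mat.

```bash
python3 - <<'E'
from h import *
a=rel([.55,-.13,.26],9,75)
b=rel([.58,-.02,.26],7,95,a)
c=rel([.60,.05,.26],6,120,b)
E
```

```text
target [ 0.555 -0.129  0.242] shift [ 0.1102  0.0655 -0.0088] rotvec [ 0.49   -0.0086  0.0182]
target [ 0.578 -0.02   0.241] shift [0.104  0.0387 0.011 ] rotvec [ 0.349  -0.0031  0.035 ]
target [0.591 0.049 0.244] shift [ 0.0672  0.0202 -0.0043] rotvec [0.4363 0.0053 0.0168]
```

```bash
python3 -m handwheel '0.015 0.01 -0.001 0.08 0 0 0.01; 0.04 0.025 -0.003 0.2 0 0.005 0.01; 0.07 0.045 -0.006 0.32 0 0.01 0.01; 0.098 0.06 -0.008 0.43 -0.006 0.015 0.01; 0.11 0.066 -0.009 0.49 -0.009 0.018 0.01'; python3 -m handwheel '0.015 0.006 0.002 0.05 0 0.005 0.01; 0.04 0.015 0.004 0.13 0 0.012 0.01; 0.065 0.025 0.007 0.22 0 0.02 0.01; 0.09 0.034 0.01 0.3 0 0.03 0.01; 0.104 0.039 0.011 0.35 0 0.035 0.01'; python3 - <<'E'
from h import *
s=ctrl.observe();print(s["joint_positions"].round(3))
c=rel([.60,.05,.26],6,120)
E
```

```text
t: 6.45
tcp_pos: [0.5556, -0.1275, 0.2409]
tcp_rot: [[-0.157, 0.955, 0.251], [0.988, 0.151, 0.042], [0.002, 0.255, -0.967]]
wrist_force: [0.3, -1.3, -2.6]
width: 0.0351
t: 6.95
tcp_pos: [0.5793, -0.0188, 0.2376]
tcp_rot: [[-0.121, 0.988, -0.095], [0.993, 0.121, -0.005], [0.007, -0.095, -0.995]]
wrist_force: [0.9, -1.5, -2.1]
width: 0.0355
[-0.163  0.429  0.218  1.453 -0.02  -0.283]
target [0.591 0.049 0.244] shift [ 0.066   0.0188 -0.0074] rotvec [ 0.4283 -0.0014  0.0177]
```

```bash
python3 -m handwheel '0.012 0.003 -0.001 0.06 0 0.003 0.01; 0.03 0.008 -0.003 0.16 0 0.008 0.01; 0.048 0.013 -0.005 0.28 0 0.012 0.01; 0.06 0.017 -0.007 0.38 0 0.016 0.01; 0.066 0.019 -0.007 0.43 0 0.018 0.01'; python3 -m handwheel '0 0 0 0 0 0 0.01; 0 0 0 0 0 0 0.01'; python3 - <<'E'
from h import *
s=ctrl.observe();print(s["joint_positions"].round(3))
c=rel([.60,.05,.26],6,120)
for n in("side","top"):
    c=viewer.capture(n); cv2.imwrite(f"pics/{n}5.png",c["image"][:,:,::-1])
a=cv2.imread("pics/side5.png")[80:300,200:430];b=cv2.imread("pics/top5.png")[80:300,200:430]
cv2.imwrite("pics/both5.png",cv2.resize(np.hstack([a,b]),None,fx=1.7,fy=1.7))
E
```

```text
t: 7.45
tcp_pos: [0.5893, 0.0482, 0.2397]
tcp_rot: [[-0.103, 0.861, -0.499], [0.995, 0.089, -0.051], [0.001, -0.502, -0.865]]
wrist_force: [-0.3, -0.3, -2.4]
width: 0.0353
t: 7.65
tcp_pos: [0.5882, 0.0468, 0.2428]
tcp_rot: [[-0.103, 0.864, -0.494], [0.995, 0.089, -0.051], [-0.0, -0.496, -0.868]]
wrist_force: [-0.9, 0.3, -2.5]
width: 0.0354
[-0.027  0.825  0.843  2.105 -0.065 -0.113]
target [0.591 0.049 0.244] shift [ 0.002   0.0018 -0.002 ] rotvec [ 0.0044 -0.0004 -0.0014]
```

View pics/both5.png

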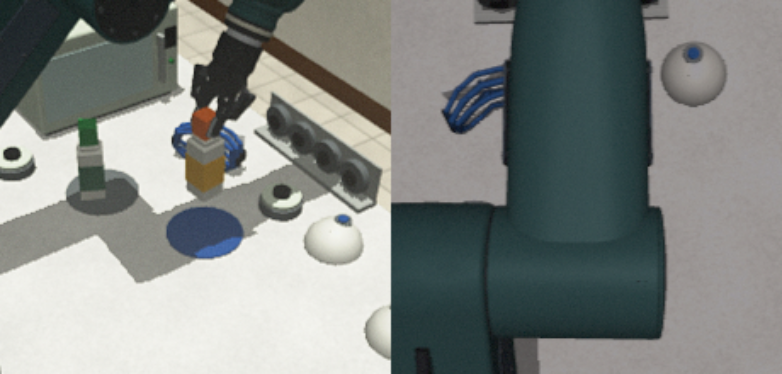

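The side crop shows the bottle hanging cap up at about (205,160), over the blue mat at (205,232), with nothing near it. Before lowering I check its tilt from the side edges of the band.

```bash
cat > tilt.py <<'E'
import sys
from h import *
np.set_printoptions(precision=4,suppress=True)
s=ctrl.observe(); Rt=s["tcp_rot"]; g=s["tcp_pos"]-.019*Rt[:,2]
c=viewer.capture("side")
def proj(p):
    q=c["K"]@(c["orientation"].T@(np.asarray(p)-c["eye"])); return q[:2]/q[2]
def slope(p,d): a,b=proj(p),proj(np.add(p,d)); return (b-a)[0]/(b-a)[1]
yc=g-[0,0,.095]
h=cv2.cvtColor(c["image"],cv2.COLOR_RGB2HSV)
m=cv2.inRange(h,(12,110,60),(34,255,255)); n,l,st,ct=cv2.connectedComponentsWithStats(m); py=proj(yc)
ids=[i for i in range(1,n) if st[i,4]>60]; i=min(ids,key=lambda i:np.hypot(*(ct[i]-py))); m=(l==i)
print("pred yellow px",py,"seen",ct[i],st[i],"grasp",g)
r0,r1=st[i,1]+st[i,3]*.35,st[i,1]+st[i,3]*.72
rows=np.arange(int(r0),int(r1)+1); L=[np.flatnonzero(m[r])[0] for r in rows]; Rr=[np.flatnonzero(m[r])[-1] for r in rows]
print("edges",L,Rr,"slopes dcol/drow",np.polyfit(rows,L,1)[0],np.polyfit(rows,Rr,1)[0])
for t in(-.15,-.1,-.05,0,.05,.1,.15): print(t,"base shifted outward by t/m: slope",slope(yc,[.03*t,0,-.03]),"yellow px",proj(g+.095*np.array([t,0,-1])))
print("q",s["joint_positions"].round(3))
E
python3 tilt.py; python3 - <<'E'
from h import *
rel([.60,.05,.20],6,120)
rel([.60,.05,.16],6,120)
E
```

```text
pred yellow px [320.0766 176.8102] seen [319.804  180.8761] [309 170  23  22 347] grasp [0.5969 0.0476 0.2617]
edges [np.int64(309), np.int64(309), np.int64(309), np.int64(309), np.int64(309), np.int64(309), np.int64(309), np.int64(309), np.int64(310)] [np.int64(331), np.int64(331), np.int64(331), np.int64(331), np.int64(330), np.int64(330), np.int64(330), np.int64(330), np.int64(330)] slopes dcol/drow 0.06666666666667072 -0.1666666666666611
-0.15 base shifted outward by t/m: slope -0.16844322439615725 yellow px [316.2306 178.3556]
-0.1 base shifted outward by t/m: slope -0.12264793122440763 yellow px [317.5163 177.839 ]
-0.05 base shifted outward by t/m: slope -0.0750084891478268 yellow px [318.7983 177.3239]
0 base shifted outward by t/m: slope -0.02541121504049365 yellow px [320.0766 176.8102]
0.05 base shifted outward by t/m: slope 0.026267114298805436 yellow px [321.3512 176.2981]
0.1 base shifted outward by t/m: slope 0.08016028432290849 yellow px [322.6221 175.7874]
0.15 base shifted outward by t/m: slope 0.13641379921662233 yellow px [323.8895 175.2782]
q [-0.027  0.821  0.844  2.107 -0.065 -0.113]
target [0.591 0.049 0.184] shift [0.0022 0.0336 0.0525] rotvec [ 0.0073  0.0006 -0.0018]
target [0.591 0.049 0.144] shift [0.0023 0.0533 0.0872] rotvec [ 0.0073  0.0006 -0.0018]
```

```bash
python3 -m handwheel '0.001 0.008 0.012 0 0 0 0.01; 0.002 0.02 0.032 0 0 0 0.01; 0.002 0.032 0.052 0.005 0 0 0.01; 0.002 0.043 0.07 0.005 0 0 0.01; 0.002 0.048 0.078 0.005 0 0 0.01'; python3 -m handwheel '0 0 0 0 0 0 0.01; 0 0 0 0 0 0 0.01'; python3 tilt.py; python3 - <<'E'
from h import *
rel([.60,.05,.16],6,120)
E
```

```text
t: 8.3
tcp_pos: [0.5901, 0.0489, 0.153]
tcp_rot: [[-0.104, 0.862, -0.497], [0.995, 0.089, -0.053], [-0.001, -0.499, -0.866]]
wrist_force: [0.3, 0.2, -2.3]
width: 0.0355
t: 8.5
tcp_pos: [0.5909, 0.0491, 0.1548]
tcp_rot: [[-0.104, 0.863, -0.495], [0.995, 0.089, -0.053], [-0.002, -0.498, -0.867]]
wrist_force: [-0.3, -0.0, -2.5]
width: 0.0357
pred yellow px [319.9151 198.8752] seen [319.7933 203.2367] [309 193  22  21 300] grasp [0.6003 0.0501 0.1713]
edges [np.int64(310), np.int64(309), np.int64(310), np.int64(310), np.int64(309), np.int64(309), np.int64(310), np.int64(311), np.int64(312)] [np.int64(330), np.int64(330), np.int64(330), np.int64(330), np.int64(330), np.int64(330), np.int64(330), np.int64(329), np.int64(328)] slopes dcol/drow 0.2166666666666682 -0.18333333333333632
-0.15 base shifted outward by t/m: slope -0.17346155992764978 yellow px [316.2197 200.4518]
-0.1 base shifted outward by t/m: slope -0.12646332782952524 yellow px [317.4549 199.9248]
-0.05 base shifted outward by t/m: slope -0.07738478394877342 yellow px [318.6867 199.3993]
0 base shifted outward by t/m: slope -0.02608467899462881 yellow px [319.9151 198.8752]
0.05 base shifted outward by t/m: slope 0.027591319857455495 yellow px [321.1402 198.3526]
0.1 base shifted outward by t/m: slope 0.08381217974158893 yellow px [322.3618 197.8314]
0.15 base shifted outward by t/m: slope 0.1427632788069363 yellow px [323.5801 197.3117]
q [-0.023  0.826  0.608  1.871 -0.065 -0.11 ]
target [0.591 0.049 0.144] shift [-0.0001  0.0052  0.0101] rotvec [ 0.0028  0.0015 -0.0012]
```

```bash
python3 -m handwheel '0 0.002 0.0035 0 0 0 0.01; 0 0.004 0.007 0.003 0 0 0.01; 0 0.0055 0.0095 0.003 0 0 0.01; 0 0.006 0.0104 0.003 0 0 0.01; 0 0.006 0.0104 0.003 0 0 0.01'; python3 -m handwheel '0 0.0005 0.0009 0 0 0 0.01; 0 0.001 0.0017 0 0 0 0.01; 0 0.001 0.0017 0 0 0 0.01'; python3 -m handwheel '0 0.0005 0.0009 0 0 0 0.01; 0 0.001 0.0017 0 0 0 0.01; 0 0.001 0.0017 0 0 0 0.01'
```

```text
t: 9.05
tcp_pos: [0.5908, 0.0493, 0.1414]
tcp_rot: [[-0.105, 0.86, -0.499], [0.995, 0.09, -0.054], [-0.002, -0.502, -0.865]]
wrist_force: [-0.3, -0.5, -3.0]
width: 0.0352
t: 9.35
tcp_pos: [0.5909, 0.0492, 0.1395]
tcp_rot: [[-0.104, 0.86, -0.499], [0.995, 0.09, -0.054], [-0.002, -0.502, -0.865]]
wrist_force: [-0.4, -0.7, -2.0]
width: 0.0351
t: 9.65
tcp_pos: [0.5909, 0.0492, 0.1377]
tcp_rot: [[-0.104, 0.86, -0.499], [0.995, 0.089, -0.054], [-0.002, -0.502, -0.865]]
wrist_force: [0.3, 0.3, -1.0]
width: 0.0354
```

```bash
python3 -m handwheel '0 0.0005 0.0009 0 0 0 0.01; 0 0.0005 0.0009 0 0 0 0.01'; python3 -m handwheel '0 0.0005 0.0009 0 0 0 0.01; 0 0.0005 0.0009 0 0 0 0.01'; 
```

```text
t: 9.85
tcp_pos: [0.5907, 0.0491, 0.1377]
tcp_rot: [[-0.105, 0.861, -0.498], [0.995, 0.09, -0.054], [-0.002, -0.501, -0.865]]
wrist_force: [-1.4, -1.0, 9.2]
width: 0.0354
t: 10.05
tcp_pos: [0.5906, 0.0491, 0.1376]
tcp_rot: [[-0.105, 0.861, -0.498], [0.995, 0.09, -0.054], [-0.002, -0.501, -0.866]]
wrist_force: [-1.2, -1.0, 20.6]
width: 0.0356
```

```bash
python3 -m handwheel '0 -0.0005 -0.0009 0 0 0 0.01; 0 -0.0005 -0.0009 0 0 0 0.01';  python3 -m handwheel '0 0 0 0 0 0 0.04; 0 0 0 0 0 0 0.048; 0 0 0 0 0 0 0.06; 0 0 0 0 0 0 0.07; 0 0 0 0 0 0 0.08'; python3 -m handwheel '0 0 0 0 0 0 0.085; 0 0 0 0 0 0 0.085; 0 0 0 0 0 0 0.085'; python3 tilt.py; python3 - <<'E'
from h import *
c=viewer.capture("side"); cv2.imwrite("pics/side6.png",cv2.resize(c["image"][110:260,240:400],None,fx=4,fy=4)[:,:,::-1])
E
```

```text
t: 10.25
tcp_pos: [0.5907, 0.0491, 0.1377]
tcp_rot: [[-0.105, 0.861, -0.498], [0.995, 0.09, -0.054], [-0.002, -0.501, -0.865]]
wrist_force: [-0.9, -1.0, 11.6]
width: 0.0359
t: 10.75
tcp_pos: [0.5909, 0.0492, 0.1365]
tcp_rot: [[-0.104, 0.86, -0.499], [0.995, 0.089, -0.054], [-0.002, -0.502, -0.865]]
wrist_force: [-0.6, -1.0, 0.1]
width: 0.0799
t: 11.05
tcp_pos: [0.5909, 0.0492, 0.1366]
tcp_rot: [[-0.104, 0.86, -0.499], [0.995, 0.09, -0.054], [-0.002, -0.502, -0.865]]
wrist_force: [-0.1, -0.0, 0.5]
width: 0.0846
pred yellow px [319.7878 203.2543] seen [319.4638 207.2961] [309 197  22  21 304] grasp [0.6004 0.0503 0.153 ]
edges [np.int64(309), np.int64(309), np.int64(309), np.int64(309), np.int64(309), np.int64(309), np.int64(310), np.int64(310), np.int64(312)] [np.int64(330), np.int64(330), np.int64(330), np.int64(330), np.int64(330), np.int64(330), np.int64(330), np.int64(329), np.int64(329)] slopes dcol/drow 0.2833333333333297 -0.11666666666667325
-0.15 base shifted outward by t/m: slope -0.1743596256403813 yellow px [316.1199 204.837 ]
-0.1 base shifted outward by t/m: slope -0.12710699604523798 yellow px [317.3459 204.308 ]
-0.05 base shifted outward by t/m: slope -0.07772374936499243 yellow px [318.5685 203.7804]
0 base shifted outward by t/m: slope -0.02606245782964997 yellow px [319.7878 203.2543]
0.05 base shifted outward by t/m: slope 0.028038229119582182 yellow px [321.0038 202.7297]
0.1 base shifted outward by t/m: slope 0.08475526812309568 yellow px [322.2164 202.2064]
0.15 base shifted outward by t/m: slope 0.14428315546316295 yellow px [323.4257 201.6846]
q [-0.023  0.834  0.574  1.833 -0.065 -0.109]
```

View pics/side6.png

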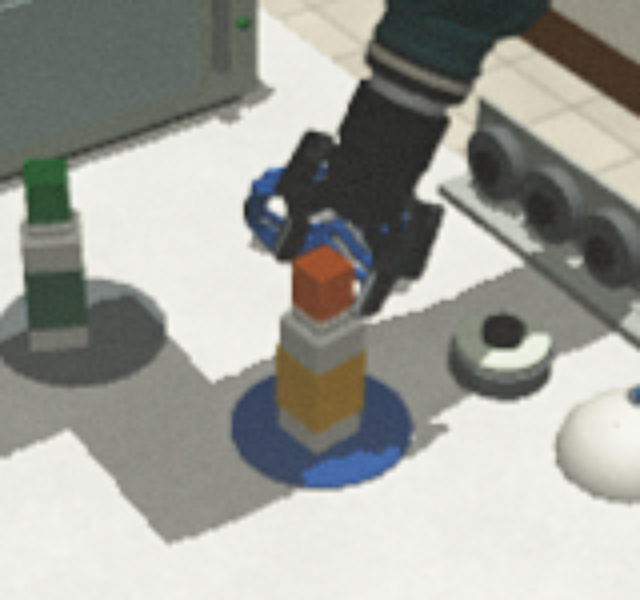

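The crop shows the bottle upright with its base at about (320,440), inside the mat outline (centre (322,430)), and the fingers open on either side of the cap. I back off along the tool axis.

```bash
python3 -m handwheel '0 0 -0.012 0 0 0 0.085; 0 0 -0.032 0 0 0 0.085; 0 0 -0.056 0 0 0 0.085; 0 0 -0.08 0 0 0 0.085; 0 0 -0.08 0 0 0 0.085'; python3 -m handwheel '0 0 -0.01 0 0 0 0.085; 0 0 -0.02 0 0 0 0.085; 0 0 -0.02 0 0 0 0.085; 0 0 -0.02 0 0 0 0.085'; python3 - <<'E'
from h import *
c=viewer.capture("side"); cv2.imwrite("pics/side7.png",c["image"][:,:,::-1])
s=ctrl.observe(); print(s["qvel"].round(3),s["wrist_force"],s["t"])
E
```

```text
t: 11.65
tcp_pos: [0.6265, 0.0528, 0.2011]
tcp_rot: [[-0.105, 0.867, -0.487], [0.994, 0.09, -0.054], [-0.003, -0.49, -0.872]]
wrist_force: [0.1, 0.1, -0.6]
width: 0.0853
t: 12.05
tcp_pos: [0.6228, 0.0527, 0.2097]
tcp_rot: [[-0.105, 0.87, -0.481], [0.994, 0.091, -0.054], [-0.003, -0.484, -0.875]]
wrist_force: [-0.1, 0.5, -0.6]
width: 0.0849
[-0.001  0.007  0.003  0.001  0.     0.   ] [-0.51050783  0.35018644 -0.06295191] 12.1
```

View pics/side7.png

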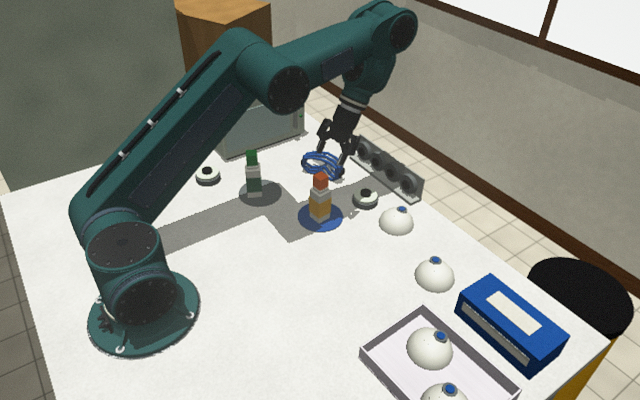

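The full side view shows the bottle upright on the blue mat at (320,203), the gripper clear above it at (335,145), and the green-capped bottle at (252,172) and the other objects in their starting places. I hand the job in.

```bash
python3 -c "
from workcell import ctrl
print(ctrl.job_done())"
```

```text
the job is handed in; nothing more can be done
None
```

The orange-capped bottle now stands cap up on the blue mat, and I handed the job in at about 12 s of the 51 s allowed. I gripped the cap from its end with the tool 30° below horizontal. I then lifted the bottle, turned the tool 90° during the carry, lowered it until the wrist force showed contact (about 20 N at most), and released.

**Last checks:**
- **Position:** the cap was released at about (0.600, 0.050), against a measured mat centre of (0.605, 0.052), so roughly 5 mm off.
- **Upright:** the final side view shows it standing straight. The band-edge tilt check gave about 0.02 rad while the bottle was still held. After release the left-edge slope was noisy (0.28 against an expected -0.03), so there I relied on the picture and on the band's column matching to under 1 px.
- **Nothing touched:** the wrist force was back near zero and the fingers were clear of the bottle, with the tool tip at about 0.21 m and the bottle top at 0.174 m. The retreat stopped a little short of the commanded distance, with no contact.
- **Other objects:** the green-capped bottle, goggles, masks and filters look unmoved in the side view; I judged this by eye and did not measure it. The last top view, taken before lowering, had the mat hidden by the arm, so it couldn't confirm the placing.

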